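# Pack a bearing and stack the totes turned

### The job

Two stack-nest totes stand on the bench, the orange one nested in the grey one. Take the orange tote out, set the blue bearing block down flat on the floor inside the grey tote, and then put the empty orange tote back on the grey one turned end for end, so that its lugs sit on the grey rim and it never presses on the bearing. Set everything down gently without dropping it, leave both totes level, let go, and do not disturb the other things on the bench.

Things in the scene. Friction and masses are not known exactly. Their poses are not given: they have to be found in the camera images.
- grey_tote_mid (a point): Grey plastic stack-nest tote, loose on the bench, 0.4 kg; x along its 170 mm length, y across, z up; this is its centre, 39 mm above its underside; rim 78 mm up. Collar (40 to 78 mm up): 170 x 140 mm outside, mouth 164 x 134 mm inside. Tub below it: 154 x 124 mm outside, 148 x 118 mm inside, floor 4 mm thick. Two grip blocks, four lugs and four notches like the orange tote's.
- grey_tote_card (a point): Middle of the top of the grey tote's white card holder, which juts 10 mm from its +x end (70 mm wide): 90 mm from the centre along x, level with the rim. It tells the ends apart.
- orange_tote_mid (a point): Orange plastic stack-nest tote, about 0.25 kg, the same in shape, size and axes as the grey one; this is its centre, 39 mm above its underside. At the start it is nested in the grey one the same way round (card holders at the same end), its centre 40 mm above the grey centre, its rim 40 mm above the grey rim.
- orange_tote_card (a point): Middle of the top of the orange tote's white card holder at its +x end: 90 mm from the centre along x, level with the rim.
- orange_tote_grip (a point): Middle of the orange tote's grip block on the +y side: 72 mm from the centre along y, 22 mm above the centre (17 mm below the rim). The block is 34 mm along x, 10 mm thick along y, 34 mm tall, its top level with the rim; pinch it across y from above, one finger inside the tote, one outside. Another is on the -y side.
- orange_tote_lug (a point): Underside of one of the orange tote's four foot lugs (x = 58, y = 69 mm from the centre, 29 mm below it). Lugs: at x = +58 and -34 on both long sides, 12 mm along x, from the tub out to 76 mm off the centre line, undersides 10 mm above the tote's underside.
- grey_tote_notch (a point): One of the grey tote's four rim notches, at rim height (x = 58, y = 68 mm). Notches: at x = +58 and -34 in both long sides, 18 mm along x, 28 mm deep. Same way round, the lugs drop into them and the totes nest; turned end for end, the lugs rest on the rim: orange centre 68 mm above the grey, its tub 10 mm into the mouth with 5 mm play all round.
- bearing_mid (a point): Pillow-block bearing, painted blue, about 0.6 kg, lying on its foot on the bench, 54 mm tall: foot 110 mm along its x, 38 mm along y, 12 mm thick; in the middle, standing on it, a round-topped housing 52 mm along x and 30 mm along y, with flat parallel faces at y = +-15 mm to pinch. This point is its centre, 27 mm above the underside, z up.
- tape_mid (a point): Bystander: roll of brown tape standing on its face, diameter 100 mm, 45 mm tall; the point is its centre.
- screwdriver: Bystander: red-handled screwdriver lying on the bench, 200 mm long.
- bottle_mid (a point): Bystander: steel can with a yellow label, 60 mm diameter, 150 mm tall; the point is its centre.
Things that resemble listed ones, but are neither listed nor needed, are in the scene too. Of the things that look like the part that bears grey_tote_mid, take the one that is farthest to the robot's right at the start. Of the things shaped like the part that bears bearing_mid, the blue one is meant.

How it is judged:
On the way, in this order (a step that is already met when the one before it is completed fails the run):
1. the orange tote is taken out of the grey one and clear of it ((horizontal distance between orange_tote_mid and grey_tote_mid above 0.15 m or z of orange_tote_mid in the frame of grey_tote_mid above 0.09 m)), for 0.1 s.
2. the bearing lies flat on the floor of the grey tote, released (x of bearing_mid in the frame of grey_tote_mid between -0.045 and 0.045 m and y of bearing_mid in the frame of grey_tote_mid between -0.05 and 0.05 m and z of bearing_mid in the frame of grey_tote_mid between -0.02 and 0 m and angle between bearing_mid's own z axis and vertical below 0.12 rad and contact force between the fingers and bearing below 0.2 N and linear speed of bearing below 0.03 m/s), for 0.2 s.
At the end, for the whole second after the job is handed in: Bearing flat (7 deg) on the grey tote's floor; orange tote turned end for end with its lugs on the grey rim: centre 64-72 mm above the grey one's, within 10 mm in x and y, long axes within 7 deg; both totes level within 3.5 deg; all released and at rest (x of orange_tote_mid in the frame of grey_tote_mid between -0.01 and 0.01 m and y of orange_tote_mid in the frame of grey_tote_mid between -0.01 and 0.01 m and z of orange_tote_mid in the frame of grey_tote_mid between 0.064 and 0.072 m and x of orange_tote_card in the frame of grey_tote_mid below -0.07 m and angle between each of orange_tote_mid, grey_tote_mid's own z axis and vertical below 0.06 rad and angle between the x axis of orange_tote_mid and the x axis of grey_tote_mid, either way round below 0.12 rad and x of bearing_mid in the frame of grey_tote_mid between -0.045 and 0.045 m and y of bearing_mid in the frame of grey_tote_mid between -0.05 and 0.05 m and z of bearing_mid in the frame of grey_tote_mid between -0.02 and 0 m and angle between bearing_mid's own z axis and vertical below 0.12 rad and linear speed of each of grey_tote, orange_tote, bearing below 0.02 m/s and contact force between the fingers and orange_tote below 0.2 N and contact force between the fingers and bearing below 0.2 N); the robot touches nothing.
It fails at once if the orange tote presses on the bearing (contact force between orange_tote and bearing above 3 N).
It fails at once if the bearing or the orange tote is dropped: falls faster than 0.6 m/s (from about 20 mm) with the fingers off it ((contact force between the fingers and bearing below 0.1 N and linear speed of bearing above 0.6 m/s) or (contact force between the fingers and orange_tote below 0.1 N and linear speed of orange_tote above 0.6 m/s)).
It fails at once if a bystander (tape, screwdriver or can) is moved more than 30 mm (distance of any of tape_mid, screwdriver, bottle_mid from where it was at the start of the episode above 0.03 m).
It also fails if it takes over 72 s, if anything falls off the work surface, if the arm or the gripper's body presses on something with over 40 N, if the wrist force passes 120 N, or if a joint passes its speed limit or range.

### The arm

A 6-joint arm with a two-finger parallel gripper is mounted at the origin on the work surface. World frame = base frame: x ahead of the robot, y to its left, z up, the work surface at z = 0. Lengths are in m, angles in rad, forces in N, time in s.
With the tool pointing down it reaches from about 0.275 to 0.85 m from the base axis. Payload 5.2 kg.
Tool frame: the origin (TCP) lies on the mounting face of the last link; the fingertips stand 173 mm ahead of it and the grasp point (between the pads) lies 155 mm ahead of it; z points along the fingers, y is the line along which they close (so a half turn about z gives the same grasp; the last joint's range is limited). The gripper opens to 85 mm and grips with 20 to 120 N. Pads are 22 mm wide; open, the fingers measure 114 mm over their backs; the gripper's body (76 mm by 85 mm) begins 54 mm behind the grasp point. The pads swing forward as they close: fully open they stand 13 mm farther back than shut.
Start: joints at [1.139, 0.259, 1.535, -0, 1.348, -0.203], TCP at [0.125, 0.536, 0.405] pointing down, gripper open.
Joint ranges: [-3.14, 3.14], [-0.91, 2.08], [0.19, 2.58], [-1.22, 4.36], [0.22, 2.71], [-3.12, 3.12]. Speed limits (rad/s): [2.57, 2.57, 3.14, 3.14, 3.14, 3.14].

### API

Orientations are given as a rotation vector (axis times angle).
In Python, from cell import sensors, read_camera, camera_model, robot gives the robot as it stands. The module is installed in compiled form; this text tells all that it offers.
- The arm moves only by the shell command python3 -m pendant 'ROWS' [OPENING] [FORCE]. ROWS is JSON, a list of rows, each a list of 6 numbers: the shift along the tool's x, y, z in units of 0.025 m (1.0 is 0.025 m), then the turn, a rotation vector about the tool's x, y, z in units of 10 degrees (1.0 is 10 degrees). A call has 1 to 8 rows; each row shifts and turns the commanded pose from where the row before left it, along the tool's axes as they then stand; what a row does not reach is not made up. A row lasts 1/8 s, in which the tool goes at most 62.5 mm and 10.7 degrees, less where a joint would pass 70% of its speed; a pose out of reach is approached as far as the arm can. A call with a number of a shift or a turn outside -1 to 1 is refused whole. A call with a gripper value outside its range is refused whole. OPENING is the opening, from 0 (shut) to 1 (fully open), set as the call begins (- or left out, the last holds). The fingers move at their own pace and stop on an object; FORCE is the grip in N (left out, the last holds). Time passes only in rows, so rows that do not move let the fingers close. It gives the time, the measured TCP pose, the force, the opening and the grip force at its end, in the units of the state.
- sensors.get_obs(): the state, without advancing time (a new reading comes with each control period).
- read_camera(name): name is "side" or "top" or "wrist"; returns the picture (384x512x3 uint8, blue, green, red); there is no depth.
- camera_model(name): a dict with "mtx" (3x3 intrinsics, pixels), "pose" (4x4, takes a point from camera to world coordinates); the wrist camera has in their place "hand_eye" (4x4, takes a point from camera to tool coordinates, whose origin is the TCP and whose axes are the flange's). Camera axes: x right, y up, looking along -z (the intrinsics and any distortion apply to the point x, -y, -z); pixel columns grow to the right and rows downward; lengths in m; the calibration is good to about 2 mm. A picture is of the moment at which its call begins: read the wrist's pose just before it. camera_model takes no time and is no camera call.
- robot.hand_in(): hands the job in; it is judged then, once.
The state is a dict: "clock": time; "qpos": joint angles; "joint_velocities": joint speeds; "joint_torque": joint torques, N m; "tool_pos": TCP position; "orientation": TCP orientation; "force": force on the tool from outside, world axes, zero at the start; "torque": the same for the moment, N m; "finger_gap": finger opening in m; "gripper_force": force on a finger pad.
Only numpy, scipy, OpenCV 4.12 (cv2) and the standard library are available. Lean on these libraries where they do the work, as an engineer would, in place of code of your own. Each camera call takes 0.05 s, during which the arm holds its last target. There are 200 camera calls.

## Working session

There is one attempt and no reset: what is moved stays moved. The work goes in short steps, Python scripts to look and compute and a shell command to move; the robot and the scene stay as the last step left them, time stands still between calls to the robot, and variables do not carry over. Pictures are saved under pics/ and viewed, at most 12 in all, crops included, and the job is handed in when it is done.

```bash
mkdir -p pics
cat > h.py <<'E'
import numpy as np,cv2
from scipy.spatial.transform import Rotation as R
from cell import sensors,read_camera,camera_model,robot
def campose(n,o=None):
    m=camera_model(n)
    if n=="wrist":
        T=np.eye(4);T[:3,:3]=R.from_rotvec(o["orientation"]).as_matrix();T[:3,3]=o["tool_pos"]
        return np.array(m["mtx"]),T@np.array(m["hand_eye"])
    return np.array(m["mtx"]),np.array(m["pose"])
def ray(K,T,px,z):
    px=np.atleast_2d(np.array(px,float))
    d=np.c_[(px[:,0]-K[0,2])/K[0,0],-(px[:,1]-K[1,2])/K[1,1],-np.ones(len(px))]@T[:3,:3].T
    return T[:3,3]+d*((z-T[2,3])/d[:,2])[:,None]
def proj(K,T,P):
    c=(np.atleast_2d(P)-T[:3,3])@T[:3,:3]
    return np.c_[K[0,2]+K[0,0]*c[:,0]/-c[:,2],K[1,2]+K[1,1]*c[:,1]/c[:,2]]
def st():
    o=sensors.get_obs();print({k:np.round(o[k],3) for k in("clock","qpos","tool_pos","orientation","force","finger_gap","gripper_force")});return o
E
python3 - <<'E'
from h import *
st()
for n in("top","side"):
    print({k:np.round(v,3) if not isinstance(v,str) else v for k,v in camera_model(n).items()})
    cv2.imwrite(f"pics/{n}0.png",read_camera(n))
print(camera_model("wrist"))
E
```

```text
{'clock': np.float64(0.0), 'qpos': array([ 1.139,  0.259,  1.536, -0.   ,  1.348, -0.203]), 'tool_pos': array([0.125, 0.535, 0.404]), 'orientation': array([-3.59e-01, -3.12e+00,  3.00e-03]), 'force': array([-0.362, -0.021,  0.074]), 'finger_gap': np.float64(0.086), 'gripper_force': np.float64(0.0)}
{'mtx': array([[363.382,   0.   , 260.446],
       [  0.   , 363.382, 195.368],
       [  0.   ,   0.   ,   1.   ]]), 'pose': array([[-0.025,  0.998, -0.065,  0.428],
       [-1.   , -0.025, -0.013,  0.038],
       [-0.015,  0.065,  0.998,  1.108],
       [ 0.   ,  0.   ,  0.   ,  1.   ]])}
{'mtx': array([[352.203,   0.   , 254.447],
       [  0.   , 352.203, 194.356],
       [  0.   ,   0.   ,   1.   ]]), 'pose': array([[ 0.937,  0.164, -0.309,  0.177],
       [-0.35 ,  0.46 , -0.816, -0.821],
       [ 0.009,  0.872,  0.489,  0.615],
       [ 0.   ,  0.   ,  0.   ,  1.   ]])}
{'mtx': array([[316.80851723,   0.        , 262.70241902],
       [  0.        , 316.80851723, 193.93358338],
       [  0.        ,   0.        ,   1.        ]]), 'hand_eye': array([[ 3.16718134e-04,  9.57812454e-01,  2.87393812e-01,
         7.18117165e-02],
       [ 9.99999950e-01, -2.97975399e-04, -1.08957008e-04,
        -8.75692940e-05],
       [-1.87240930e-05,  2.87393832e-01, -9.57812500e-01,
         3.05461437e-02],
       [ 0.00000000e+00,  0.00000000e+00,  0.00000000e+00,
         1.00000000e+00]])}
```

View pics/top0.png

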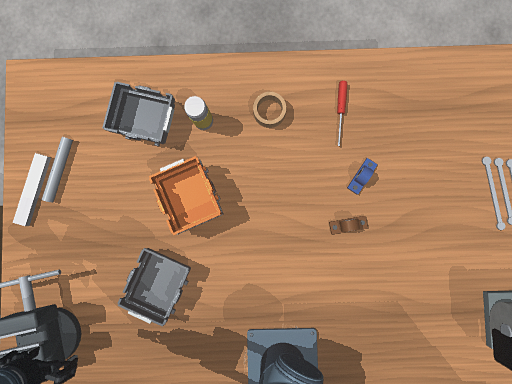

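View pics/side0.png

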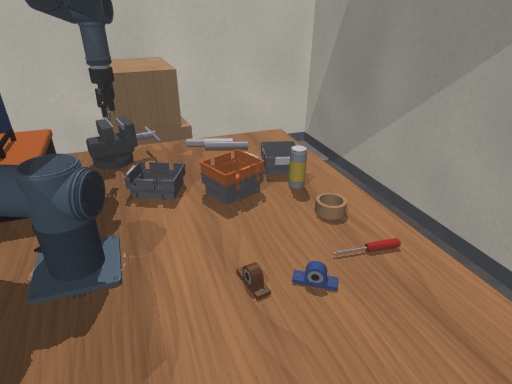

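```bash
cat > top.py <<'E'
from h import *
im=read_camera("top");K,T=campose("top");hsv=cv2.cvtColor(im,cv2.COLOR_BGR2HSV)
def big(m):
    c,_=cv2.findContours(m,cv2.RETR_EXTERNAL,cv2.CHAIN_APPROX_NONE);return max(c,key=cv2.contourArea)
def rep(name,m,z):
    c=big(m);P=ray(K,T,c[:,0,:],z)[:,:2].astype(np.float32)
    r=cv2.minAreaRect(P*1000);print(name,cv2.contourArea(c),np.round(r[0],1),np.round(r[1],1),round(r[2],1),np.round(cv2.boxPoints(r)).tolist())
rep("orange",cv2.inRange(hsv,(5,150,90),(14,255,255)),.118)
rep("blue",cv2.inRange(hsv,(108,120,50),(125,255,255)),.02)
w=cv2.inRange(hsv,(0,0,200),(180,60,255));w[:150]=0;w[:, :155]=0;w[180:]=0;w[:,195:]=0
rep("card",w,.118)
for n,p,z in(("bottle",(195,106),.15),("tape",(269,109),.045)):print(n,ray(K,T,p,z).round(3))
o=st();
E
python3 top.py
```

```text
orange 3050.5 [501.6 256.1] [176.5 156.4] 21.9 [[391.0, 296.0], [449.0, 151.0], [613.0, 216.0], [554.0, 362.0]]
blue 170.5 [ 550.4 -253.8] [ 36.2 106.8] 54.5 [[496.0, -238.0], [583.0, -300.0], [604.0, -270.0], [517.0, -208.0]]
card 55.5 [583.5 294.9] [ 9.5 67.9] 21.9 [[566.0, 325.0], [592.0, 262.0], [601.0, 265.0], [575.0, 328.0]]
bottle [[0.737 0.221 0.15 ]]
tape [[0.755 0.02  0.045]]
{'clock': np.float64(0.15), 'qpos': array([ 1.139,  0.259,  1.536, -0.   ,  1.348, -0.203]), 'tool_pos': array([0.125, 0.536, 0.404]), 'orientation': array([-3.590e-01, -3.121e+00,  2.000e-03]), 'force': array([-0.44 ,  0.068,  0.75 ]), 'finger_gap': np.float64(0.085), 'gripper_force': np.float64(0.0)}
```

```bash
python3 -m pendant '[[0,0,0,0,0,-0.875],[0,0,0,0,0,-0.875],[0,0,0,0,0,-0.875],[0,0,0,0,0,-0.875],[-0.61,-1,0,0,0,0],[-0.61,-1,0,0,0,0],[-0.61,-1,0,0,0,0],[-0.61,-1,0,0,0,0]]' 0.45 && python3 -m pendant '[[-0.61,-1,0,0,0,0],[-0.61,-1,0,0,0,0],[-0.61,-1,0,0,0,0],[-0.61,-1,0,0,0,0],[-0.61,-1,0,0,0,0],[-0.61,-1,0,0,0,0],[-0.61,-1,0,0,0,0],[-0.61,-1,0,0,0,0]]' && python3 -m pendant '[[-0.6,-1,0,0,0,0],[-0.6,-1,0,0,0,0],[-0.6,-1,0,0,0,0],[-0.6,-0.8,0,0,0,0],[0,0,0,0,0,0],[0,0,0,0,0,0]]'
python3 - <<'E'
from h import *
o=st();cv2.imwrite("pics/w1.png",read_camera("wrist"))
E
```

```text
clock: 1.15
tool_pos: [0.2192, 0.465, 0.4044]
orientation: [0.597, -3.084, 0.001]
force: [-0.2, 0.1, 0.5]
finger_gap: 0.0382
gripper_force: 0.0
clock: 2.15
tool_pos: [0.407, 0.3248, 0.4044]
orientation: [0.596, -3.084, 0.0]
force: [-0.1, 0.5, -0.4]
finger_gap: 0.0387
gripper_force: 0.0
clock: 2.9
tool_pos: [0.4972, 0.26, 0.4044]
orientation: [0.596, -3.083, -0.001]
force: [0.3, 0.1, -0.2]
finger_gap: 0.0385
gripper_force: 0.0
{'clock': np.float64(2.9), 'qpos': array([ 0.283,  0.279,  1.508,  0.   ,  1.355, -1.67 ]), 'tool_pos': array([0.497, 0.26 , 0.404]), 'orientation': array([ 5.960e-01, -3.083e+00, -1.000e-03]), 'force': array([ 0.301,  0.087, -0.152]), 'finger_gap': np.float64(0.039), 'gripper_force': np.float64(0.0)}
```

View pics/w1.png

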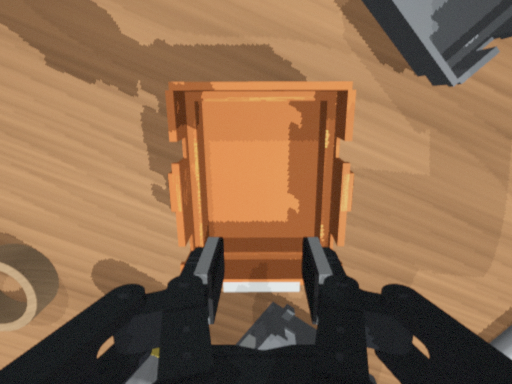

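The orange tote is centred and aligned in the wrist view: rim's −x edge at row ~82 (cols 167–355), card at (260,286), grip blocks at (176,190) and (347,188).

```bash
cat > om.py <<'E'
from h import *
import sys
def orange(zr):
    o=sensors.get_obs();im=read_camera("wrist");K,T=campose("wrist",o)
    hsv=cv2.cvtColor(im,cv2.COLOR_BGR2HSV);m=cv2.inRange(hsv,(4,140,60),(15,255,255))
    m=cv2.morphologyEx(m,cv2.MORPH_OPEN,np.ones((3,3)))
    c,_=cv2.findContours(m,cv2.RETR_EXTERNAL,cv2.CHAIN_APPROX_NONE);c=max(c,key=cv2.contourArea)[:,0,:]
    P=ray(K,T,c,zr)
    Rm=R.from_rotvec(o["orientation"]).as_matrix();t=np.array(o["tool_pos"])
    L=(P-t)@Rm*1000   # tool axes, mm
    return o,L,im,K,T
if __name__=="__main__":
    o,L,im,K,T=orange(float(sys.argv[1]))
    x=L[:,0];y=L[:,1]
    print("x max(-x end)",x.max())
    for lo in range(int(x.max())-165,int(x.max())+1,5):
        s=(x>=lo)&(x<lo+5)
        if s.any():print(lo,y[s].min().round(1),y[s].max().round(1),end=" | ")
    s=x>x.max()-6
    print("\nend edge by y:",[(int(a),round(x[(y>a)&(y<a+15)].max(),1)) for a in range(-70,60,15) if ((y>a)&(y<a+15)).any()])
    hsv=cv2.cvtColor(im,cv2.COLOR_BGR2HSV);w=cv2.inRange(hsv,(0,0,190),(180,50,255));w[:270]=0;w[300:]=0;w[:,:215]=0;w[:,305:]=0
    ys,xs=np.nonzero(w);P=ray(K,T,np.c_[xs,ys],float(sys.argv[1]));C=(P-o["tool_pos"])@R.from_rotvec(o["orientation"]).as_matrix()*1000
    if len(C):print("card",C.min(0).round(1),C.max(0).round(1))
E
python3 om.py 0.118
```

```text
x max(-x end) 85.17585951380482
-80 -36.1 34.1 | -75 -35.9 33.9 | -70 -35.7 34.6 | -65 -35.6 34.5 | -60 -65.6 34.3 | -55 -75.9 70.4 | -50 -75.7 70.2 | -45 -76.1 70.4 | -40 -75.8 70.3 | -35 -76.1 70.0 | -30 -75.9 70.4 | -25 -79.5 70.7 | -20 -80.1 74.0 | -15 -79.9 74.3 | -10 -80.3 74.0 | -5 -79.9 73.7 | 0 -80.3 74.1 | 5 -80.4 73.7 | 10 -80.2 74.1 | 15 -77.4 71.3 | 20 -76.1 70.0 | 25 -67.6 62.3 | 30 -66.3 60.3 | 35 -76.1 60.5 | 40 -76.7 70.0 | 45 -76.5 70.2 | 50 -76.7 70.0 | 55 -76.4 70.2 | 60 -76.7 70.0 | 65 -76.7 70.1 | 70 -76.6 70.0 | 75 -76.2 70.2 | 80 -73.5 66.9 | 85 -51.7 53.5 | 
end edge by y: [(-70, np.float64(84.4)), (-55, np.float64(85.1)), (-40, np.float64(85.2)), (-25, np.float64(85.2)), (-10, np.float64(85.2)), (5, np.float64(85.2)), (20, np.float64(85.2)), (35, np.float64(84.5)), (50, np.float64(85.2))]
card [-98.8 -37.7 286.5] [-89.3  32.9 286.5]
```

```bash
python3 -m pendant '[[-0.15,0.76,0,0,0,0],[0,1,0,0,0,0],[0,1,0,0,0,0],[0,0,1,0,0,0],[0,0,1,0,0,0],[0,0,1,0,0,0],[0,0,0.5,0,0,0],[0,0,0,0,0,0]]'
python3 - <<'E'
from h import *
st();cv2.imwrite("pics/w2.png",read_camera("wrist"))
E
```

```text
clock: 4.0
tool_pos: [0.4746, 0.3259, 0.3166]
orientation: [0.597, -3.083, 0.0]
force: [-0.4, -0.3, 0.3]
finger_gap: 0.0383
gripper_force: 0.0
{'clock': np.float64(4.0), 'qpos': array([ 0.408,  0.376,  1.594,  0.   ,  1.172, -1.546]), 'tool_pos': array([0.475, 0.326, 0.317]), 'orientation': array([ 0.597, -3.083,  0.   ]), 'force': array([-0.394, -0.332,  0.329]), 'finger_gap': np.float64(0.038), 'gripper_force': np.float64(0.0)}
```

View pics/w2.png

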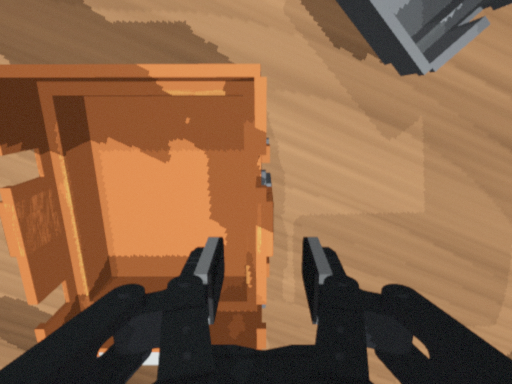

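The block (cols ~264–273, rows 185–255) lies midway between the fingers (cols 222 and 305). I descend and grip.

```bash
python3 -m pendant '[[0,0,0.8,0,0,0],[0,0,0.8,0,0,0],[0,0,0.75,0,0,0],[0,0,0,0,0,0]]' && python3 -m pendant '[[0,0,0,0,0,0],[0,0,0,0,0,0],[0,0,0,0,0,0],[0,0,0,0,0,0],[0,0,0,0,0,0]]' 0 70 && python3 -m pendant '[[0,0,-0.5,0,0,0],[0,0,-0.5,0,0,0],[0,0,-0.5,0,0,0],[0,0,-0.5,0,0,0],[0,0,-1,0,0,0],[0,0,-1,0,0,0],[0,0,-1,0,0,0],[0,0,0,0,0,0]]'
python3 - <<'E'
from h import *
cv2.imwrite("pics/s2.png",np.hstack([read_camera("side")[80:300,100:400],read_camera("top")[80:300,100:400]]))
E
```

```text
clock: 4.55
tool_pos: [0.4751, 0.3252, 0.2584]
orientation: [0.596, -3.083, 0.0]
force: [-1.0, 0.3, -0.7]
finger_gap: 0.0387
gripper_force: 0.0
clock: 5.18
tool_pos: [0.4757, 0.3256, 0.2601]
orientation: [-0.596, 3.081, 0.001]
force: [-0.2, 0.5, 6.7]
finger_gap: 0.0086
gripper_force: 69.1
clock: 6.18
tool_pos: [0.4757, 0.3254, 0.386]
orientation: [-0.596, 3.08, 0.002]
force: [-0.5, -0.9, -3.0]
finger_gap: 0.009
gripper_force: 68.4
```

View pics/s2.png

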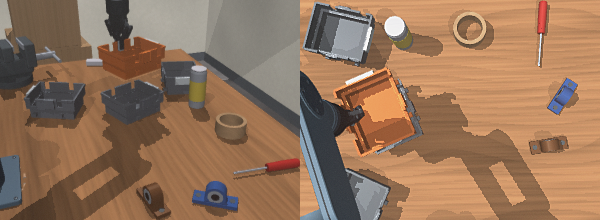

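```bash
python3 -m pendant '[[0.32,-0.5,0,0,0,0],[0.63,-1,0,0,0,0],[0.63,-1,0,0,0,0],[0.63,-1,0,0,0,0],[0.63,-1,0,0,0,0],[0.63,-1,0,0,0,0],[0.63,-1,0,0,0,0],[0.63,-1,0,0,0,0]]' && python3 -m pendant '[[0.63,-1,0,0,0,0],[0.63,-1,0,0,0,0],[0.32,-0.5,0,0,0,0],[0,0,1,0,0,0],[0,0,1,0,0,0],[0,0,1,0,0,0],[0,0,1,0,0,0],[0,0,1,0,0,0]]' && python3 -m pendant '[[0,0,0.6,0,0,0],[0,0,0.4,0,0,0],[0,0,0.2,0,0,0],[0,0,0,0,0,0]]' && python3 -m pendant '[[0,0,0.1,0,0,0],[0,0,0.1,0,0,0],[0,0,0,0,0,0]]'
```

```text
clock: 7.28
tool_pos: [0.4343, 0.1056, 0.3824]
orientation: [0.596, -3.082, -0.0]
force: [1.5, -0.6, -2.2]
finger_gap: 0.0093
gripper_force: 68.5
clock: 8.28
tool_pos: [0.4216, 0.0345, 0.2573]
orientation: [0.596, -3.084, -0.001]
force: [-0.7, -0.3, -2.7]
finger_gap: 0.0092
gripper_force: 68.5
clock: 8.78
tool_pos: [0.4221, 0.0344, 0.2284]
orientation: [0.597, -3.084, -0.0]
force: [0.4, -0.1, -2.0]
finger_gap: 0.009
gripper_force: 68.5
clock: 9.15
tool_pos: [0.422, 0.0344, 0.2235]
orientation: [0.597, -3.084, -0.0]
force: [-0.4, 0.6, -3.5]
finger_gap: 0.0092
gripper_force: 68.6
```

```bash
python3 -m pendant '[[0,0,0.08,0,0,0],[0,0,0,0,0,0]]' && python3 -m pendant '[[0,0,0.08,0,0,0],[0,0,0,0,0,0]]' && python3 -m pendant '[[0,0,0.08,0,0,0],[0,0,0,0,0,0]]'
```

```text
clock: 9.4
tool_pos: [0.422, 0.0344, 0.2214]
orientation: [0.597, -3.084, -0.0]
force: [-0.7, -0.6, -3.2]
finger_gap: 0.0091
gripper_force: 68.6
clock: 9.65
tool_pos: [0.4222, 0.0344, 0.2194]
orientation: [-0.597, 3.084, -0.0]
force: [0.5, 0.3, -2.3]
finger_gap: 0.0089
gripper_force: 68.6
clock: 9.9
tool_pos: [0.4221, 0.0344, 0.2191]
orientation: [-0.597, 3.084, -0.001]
force: [-6.8, 1.0, 18.9]
finger_gap: 0.0091
gripper_force: 71.9
```

```bash
python3 -m pendant '[[0,0,-0.04,0,0,0],[0,0,0,0,0,0],[0,0,0,0,0,0],[0,0,0,0,0,0]]' 0.45 && python3 -m pendant '[[0,0,-0.5,0,0,0],[0,0,-0.9,0,0,0],[0,0,-1,0,0,0],[0,0,-1,0,0,0],[0,0,-1,0,0,0],[-0.3,0.1,-1,0,0,0],[-1,1,-1,0,0,0],[-1,1,-1,0,0,0]]' && python3 -m pendant '[[-1,1,0,0,0,0],[-1,1,0,0,0,0],[-1,1,0,0,0,0],[-1,1,0,0,0,0],[0,1,0,0,0,0],[0,0,0,0,0,0],[0,0,0,0,0,0]]'
python3 - <<'E'
from h import *
o=st();im=read_camera("wrist");cv2.imwrite("pics/w3.png",im)
E
```

```text
clock: 10.4
tool_pos: [0.4221, 0.0344, 0.2183]
orientation: [0.596, -3.084, -0.0]
force: [-0.7, 0.7, -0.5]
finger_gap: 0.0389
gripper_force: 0.0
clock: 11.4
tool_pos: [0.4559, 0.1052, 0.4054]
orientation: [-0.594, 3.084, -0.0]
force: [1.4, 0.1, 0.0]
finger_gap: 0.0386
gripper_force: 0.0
clock: 12.28
tool_pos: [0.5019, 0.2575, 0.4039]
orientation: [-0.597, 3.084, -0.001]
force: [0.7, 0.8, -0.6]
finger_gap: 0.0385
gripper_force: 0.0
{'clock': np.float64(12.275), 'qpos': array([ 2.760e-01,  2.840e-01,  1.502e+00, -1.000e-03,  1.355e+00,
       -1.677e+00]), 'tool_pos': array([0.502, 0.257, 0.404]), 'orientation': array([-5.970e-01,  3.084e+00, -1.000e-03]), 'force': array([ 0.658,  0.788, -0.621]), 'finger_gap': np.float64(0.039), 'gripper_force': np.float64(0.0)}
```

View pics/w3.png

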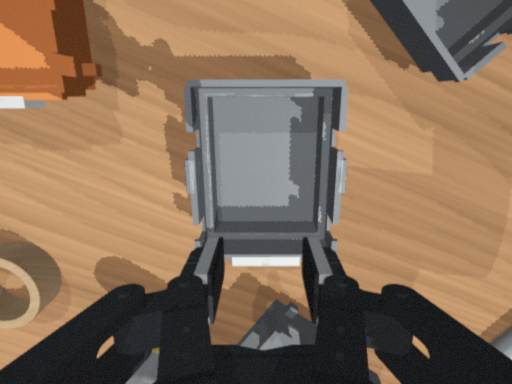

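Empty grey tote, still aligned: −x edge row ~80 (cols 187–347), block tops at cols ~187/346, card at (266,262).

```bash
cat > gm.py <<'E'
from h import *
def grey(zr=.078):
    o=sensors.get_obs();im=read_camera("wrist");K,T=campose("wrist",o)
    s=cv2.cvtColor(im,cv2.COLOR_BGR2HSV);m=cv2.inRange(s,(0,0,40),(180,70,255))
    m=cv2.morphologyEx(m,cv2.MORPH_OPEN,np.ones((3,3)));m[272:]=0;m[:,:120]=0;m[:,360:]=0
    c,_=cv2.findContours(m,cv2.RETR_EXTERNAL,cv2.CHAIN_APPROX_NONE);c=max(c,key=cv2.contourArea)[:,0,:]
    L=(ray(K,T,c,zr)-o["tool_pos"])@R.from_rotvec(o["orientation"]).as_matrix()*1000
    return L
if __name__=="__main__":
    L=grey();x=L[:,0];y=L[:,1];print(x.min(),x.max())
    for lo in range(-70,96,5):
        s=(x>=lo)&(x<lo+5)
        if s.any():print(lo,y[s].min().round(1),y[s].max().round(1),end=" | ")
    print("\nend",[(a,round(x[(y>a)&(y<a+15)].max(),1)) for a in range(-65,60,15)])
    s=x<-88;print("card y",y[s].min(),y[s].max())
E
python3 gm.py
python3 - <<'E'
from h import *
o=sensors.get_obs();K,T=campose("wrist",o)
P=ray(K,T,[[232,257],[300,257],[232,267],[300,267]],.078);print(((P-o["tool_pos"])@R.from_rotvec(o["orientation"]).as_matrix()*1000).round(1))
E
```

```text
-101.04508018341195 88.83506110916937
-70 -70.0 75.1 | -65 -66.6 72.7 | -60 -63.3 68.3 | -55 -61.9 66.0 | -50 -70.7 75.5 | -45 -70.5 75.4 | -40 -71.1 75.0 | -35 -70.8 75.5 | -30 -70.5 75.3 | -25 -71.1 75.0 | -20 -74.5 78.2 | -15 -74.4 79.1 | -10 -74.8 78.7 | -5 -74.7 79.2 | 0 -74.3 78.9 | 5 -74.8 78.6 | 10 -74.6 79.1 | 15 -74.2 78.8 | 20 -71.0 74.6 | 25 -70.7 74.2 | 30 -62.0 65.5 | 35 -62.6 66.0 | 40 -71.3 74.6 | 45 -71.2 74.6 | 50 -70.9 75.2 | 55 -71.2 74.8 | 60 -71.0 75.1 | 65 -70.7 74.9 | 70 -71.2 75.2 | 75 -70.9 75.0 | 80 -70.5 74.6 | 85 -67.5 71.6 | 
end [(-65, np.float64(88.8)), (-50, np.float64(88.8)), (-35, np.float64(88.8)), (-20, np.float64(88.8)), (-5, np.float64(88.8)), (10, np.float64(88.8)), (25, np.float64(88.8)), (40, np.float64(88.8)), (55, np.float64(88.8))]
card y -74.00499963539639 71.93517477077957
[[-84.7 -32.6 325.9]
 [-84.6  37.8 325.9]
 [-96.3 -32.9 325.9]
 [-96.2  38.2 325.9]]
```

```bash
python3 -m pendant '[[0.15,-0.5,0,0,0,0],[0.3,-1,0,0,0,0],[0.3,-1,0,0,0,0],[0.3,-1,0,0,0,0],[0.3,-1,0,0,0,0],[0.3,-1,0,0,0,0],[0.3,-1,0,0,0,0],[0.3,-1,0,0,0,0]]' 0.65 && python3 -m pendant '[[0.3,-1,0,0,0,0],[0.3,-1,0,0,0,0],[0.3,-1,0,0,0,0],[0.3,-1,0,0,0,0],[0.3,-1,0,0,0,0],[0.3,-1,0,0,0,0],[0.3,-1,0,0,0,0],[0.3,-1,0,0,0,0]]' && python3 -m pendant '[[0.3,-1,0,0,0,0],[0.3,-1,0,0,0,0],[0.3,-1,0,0,0,0],[0.3,-1,0,0,0,0],[0.15,-0.2,0,0,0,0],[0,0,0,0,0,1],[0,0,0,0,0,1],[0,0,0,0,0,1]]' && python3 -m pendant '[[0,0,1,0,0,1],[0,0,1,0,0,1],[0,0,0,0,0,0.75],[0,0,0,0,0,0],[0,0,0,0,0,0]]'
cat > bm.py <<'E'
from h import *
o=st();im=read_camera("wrist");K,T=campose("wrist",o)
m=cv2.inRange(cv2.cvtColor(im,cv2.COLOR_BGR2HSV),(105,110,40),(128,255,255))
m=cv2.morphologyEx(m,cv2.MORPH_OPEN,np.ones((3,3)))
c,_=cv2.findContours(m,cv2.RETR_EXTERNAL,cv2.CHAIN_APPROX_NONE);c=max(c,key=cv2.contourArea)[:,0,:]
Rm=R.from_rotvec(o["orientation"]).as_matrix()
for z in(.012,.054):
    L=((ray(K,T,c,z)-o["tool_pos"])@Rm*1000).astype(np.float32)
    r=cv2.minAreaRect(L[:,:2]);print(z,np.round(r,1) if 0 else r)
    x,y=L[:,0],L[:,1]
    for lo in range(int(x.min()),int(x.max())+1,8):
        s=(x>=lo)&(x<lo+8)
        if s.any():print(lo,y[s].min().round(1),y[s].max().round(1),end=" | ")
cv2.imwrite("pics/w4.png",im)
E
python3 bm.py
```

```text
clock: 13.38
tool_pos: [0.5195, 0.0607, 0.4036]
orientation: [-0.595, 3.085, -0.001]
force: [0.3, -0.5, -0.3]
finger_gap: 0.0554
gripper_force: 0.0
clock: 14.38
tool_pos: [0.5379, -0.1472, 0.4036]
orientation: [0.594, -3.085, 0.001]
force: [0.8, 0.5, -0.2]
finger_gap: 0.0553
gripper_force: 0.0
clock: 15.38
tool_pos: [0.5464, -0.2546, 0.4034]
orientation: [-0.23, -3.133, -0.001]
force: [-0.6, -0.2, 0.0]
finger_gap: 0.0557
gripper_force: 0.0
clock: 16.0
tool_pos: [0.5466, -0.2549, 0.3539]
orientation: [0.956, 2.992, -0.0]
force: [-0.6, -1.0, -0.1]
finger_gap: 0.0555
gripper_force: 0.0
{'clock': np.float64(16.0), 'qpos': array([-0.621,  0.389,  1.477,  0.   ,  1.275, -1.573]), 'tool_pos': array([ 0.547, -0.255,  0.354]), 'orientation': array([ 0.956,  2.992, -0.   ]), 'force': array([-0.6  , -0.967, -0.107]), 'finger_gap': np.float64(0.056), 'gripper_force': np.float64(0.0)}Traceback (most recent call last):
  File "bm.py", line 9, in <module>
    r=cv2.minAreaRect(L[:,:2]);print(z,np.round(r,1) if 0 else r)
cv2.error: OpenCV(4.12.0) /io/opencv/modules/imgproc/src/convhull.cpp:143: error: (-215:Assertion failed) total >= 0 && (depth == CV_32F || depth == CV_32S) in function 'convexHull'
```

```bash
sed -i 's/L\[:,:2\]);print/L[:,:2].copy());print/' bm.py; python3 bm.py
```

```text
{'clock': np.float64(16.05), 'qpos': array([-0.621,  0.389,  1.477,  0.   ,  1.275, -1.573]), 'tool_pos': array([ 0.547, -0.255,  0.354]), 'orientation': array([ 0.957,  2.991, -0.   ]), 'force': array([-0.279,  0.897, -0.364]), 'finger_gap': np.float64(0.055), 'gripper_force': np.float64(0.0)}
0.012 ((-5.760658264160156, 1.3111743927001953), (36.41438674926758, 107.25178527832031), 89.69706726074219)
-59 -16.1 18.8 | -51 -16.0 19.8 | -43 -15.9 19.6 | -35 -15.8 19.5 | -27 -15.7 19.3 | -19 -15.6 18.2 | -11 -15.5 18.1 | -3 -16.3 18.9 | 5 -16.3 18.8 | 13 -17.0 18.7 | 21 -17.0 18.5 | 29 -16.9 19.3 | 37 -16.8 19.2 | 45 -16.6 19.1 | 0.054 ((4.710716247558594, 1.1857757568359375), (31.502540588378906, 92.78485107421875), 89.69706726074219)
-41 -13.9 17.1 | -33 -13.8 17.1 | -25 -13.7 17.0 | -17 -13.6 16.8 | -9 -13.5 15.8 | -1 -13.4 15.7 | 7 -14.1 16.4 | 15 -14.0 16.3 | 23 -14.7 16.2 | 31 -14.6 16.8 | 39 -14.5 16.7 | 47 -14.4 16.6 |
```

View pics/w4.png

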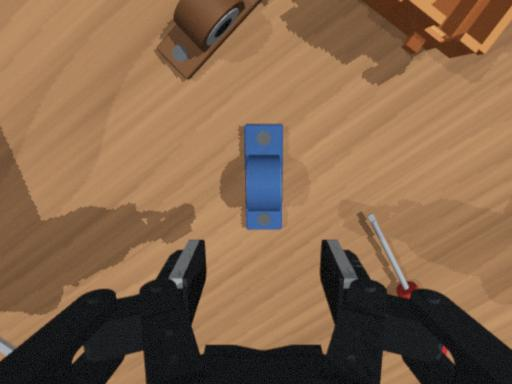

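The blue bearing lies aligned with the fingers (foot cols 245–283, rows 124–230), 6 mm off in tool x.

```bash
python3 -m pendant '[[-0.23,0.05,0,0,0,0],[0,0,1,0,0,0],[0,0,1,0,0,0],[0,0,1,0,0,0],[0,0,1,0,0,0],[0,0,1,0,0,0],[0,0,0.8,0,0,0],[0,0,0.6,0,0,0]]' && python3 -m pendant '[[0,0,0.2,0,0,0],[0,0,0,0,0,0]]' && python3 -m pendant '[[0,0,0,0,0,0],[0,0,0,0,0,0],[0,0,0,0,0,0],[0,0,0,0,0,0],[0,0,0,0,0,0]]' 0 70 && python3 -m pendant '[[0,0,-0.5,0,0,0],[0,0,-0.8,0,0,0],[0,0,-1,0,0,0],[0,0,-1,0,0,0],[0,0,-1,0,0,0],[0,0,-1,0,0,0],[0,0,-1,0,0,0],[0,0,-0.6,0,0,0]]'
```

```text
clock: 17.1
tool_pos: [0.5521, -0.2575, 0.1925]
orientation: [-0.96, -2.991, -0.0]
force: [-0.5, -0.5, 0.1]
finger_gap: 0.0557
gripper_force: 0.0
clock: 17.35
tool_pos: [0.5521, -0.2576, 0.1886]
orientation: [0.96, 2.991, -0.0]
force: [-0.5, 0.6, 0.6]
finger_gap: 0.0557
gripper_force: 0.0
clock: 17.98
tool_pos: [0.5522, -0.2578, 0.1895]
orientation: [0.96, 2.989, -0.001]
force: [-1.9, -0.4, 6.0]
finger_gap: 0.0292
gripper_force: 70.5
clock: 18.98
tool_pos: [0.5517, -0.2572, 0.362]
orientation: [0.96, 2.991, 0.0]
force: [0.5, 0.2, -5.5]
finger_gap: 0.029
gripper_force: 69.7
```

```bash
python3 -m pendant '[[0,0,0,0,0,-1],[0,0,0,0,0,-1],[0,0,0,0,0,-1],[0,0,0,0,0,-1],[0,0,0,0,0,-1],[0,0,0,0,0,-0.75],[-0.15,0.5,0,0,0,0],[-0.29,1,0,0,0,0]]' && python3 -m pendant '[[-0.29,1,0,0,0,0],[-0.29,1,0,0,0,0],[-0.29,1,0,0,0,0],[-0.29,1,0,0,0,0],[-0.29,1,0,0,0,0],[-0.29,1,0,0,0,0],[-0.29,1,0,0,0,0],[-0.29,1,0,0,0,0]]' && python3 -m pendant '[[-0.29,1,0,0,0,0],[-0.29,1,0,0,0,0],[-0.29,1,0,0,0,0],[-0.29,1,0,0,0,0],[-0.29,1,0,0,0,0],[-0.29,1,0,0,0,0],[-0.29,1,0,0,0,0],[-0.29,1,0,0,0,0]]' && python3 -m pendant '[[-0.29,1,0,0,0,0],[-0.29,1,0,0,0,0],[-0.15,0.44,0,0,0,0],[0,0,0,0,0,0],[0,0,0,0,0,0]]'
```

```text
clock: 19.98
tool_pos: [0.5478, -0.2177, 0.3604]
orientation: [0.59, -3.085, -0.002]
force: [0.2, -0.1, -4.7]
finger_gap: 0.0294
gripper_force: 69.7
clock: 20.98
tool_pos: [0.5263, -0.0086, 0.3612]
orientation: [-0.597, 3.084, 0.0]
force: [-0.4, 0.8, -4.7]
finger_gap: 0.0293
gripper_force: 69.7
clock: 21.98
tool_pos: [0.5049, 0.1981, 0.3612]
orientation: [-0.597, 3.084, 0.001]
force: [0.4, -1.1, -4.9]
finger_gap: 0.0292
gripper_force: 69.7
clock: 22.6
tool_pos: [0.5006, 0.2589, 0.3609]
orientation: [0.596, -3.084, 0.001]
force: [-0.2, -0.6, -4.2]
finger_gap: 0.0291
gripper_force: 70.0
```

```bash
python3 -m pendant '[[0,0,1,0,0,0],[0,0,1,0,0,0],[0,0,1,0,0,0],[0,0,1,0,0,0],[0,0,1,0,0,0],[0,0,0.8,0,0,0],[0,0,0.5,0,0,0],[0,0,0,0,0,0]]' && python3 -m pendant '[[0,0,0.12,0,0,0],[0,0,0,0,0,0]]' && python3 -m pendant '[[0,0,0.08,0,0,0],[0,0,0,0,0,0]]'
```

```text
clock: 23.6
tool_pos: [0.5007, 0.2586, 0.2028]
orientation: [0.595, -3.083, 0.0]
force: [0.5, -0.5, -3.7]
finger_gap: 0.0292
gripper_force: 69.9
clock: 23.85
tool_pos: [0.5011, 0.2593, 0.2011]
orientation: [-0.596, 3.083, 0.0]
force: [-0.9, -0.4, -4.8]
finger_gap: 0.0289
gripper_force: 69.9
clock: 24.1
tool_pos: [0.5007, 0.2593, 0.1986]
orientation: [-0.597, 3.084, -0.0]
force: [0.7, -0.5, -5.0]
finger_gap: 0.0292
gripper_force: 69.9
```

```bash
python3 -m pendant '[[0,0,0.08,0,0,0],[0,0,0,0,0,0]]' && python3 -m pendant '[[0,0,0.07,0,0,0],[0,0,0,0,0,0]]'&& python3 -m pendant '[[0,0,0.07,0,0,0],[0,0,0,0,0,0]]'
```

```text
clock: 24.35
tool_pos: [0.5007, 0.2593, 0.1963]
orientation: [0.597, -3.084, 0.0]
force: [0.3, 0.0, -4.9]
finger_gap: 0.029
gripper_force: 69.9
clock: 24.6
tool_pos: [0.5007, 0.2593, 0.1945]
orientation: [0.596, -3.084, 0.0]
force: [0.1, -0.0, -5.7]
finger_gap: 0.029
gripper_force: 69.9
clock: 24.85
tool_pos: [0.5008, 0.2593, 0.1935]
orientation: [-0.597, 3.084, -0.0]
force: [-1.3, -1.4, 1.2]
finger_gap: 0.0291
gripper_force: 70.5
```

```bash
python3 -m pendant '[[0,0,-0.03,0,0,0],[0,0,0,0,0,0],[0,0,0,0,0,0],[0,0,0,0,0,0]]' 0.65 && python3 -m pendant '[[0,0,-0.4,0,0,0],[0,0,-1,0,0,0],[0,0,-1,0,0,0],[0,0,-1,0,0,0],[0,0,-1,0,0,0],[0,0,-1,0,0,0],[0,0,-1,0,0,0],[0,0,-1,0,0,0]]' && python3 -m pendant '[[0,0,-1,0,0,0],[0,0,0,0,0,0],[0,0,0,0,0,0]]' && python3 gm.py && python3 bm.py
```

```text
clock: 25.35
tool_pos: [0.5008, 0.2593, 0.1937]
orientation: [-0.597, 3.084, 0.0]
force: [0.1, -0.8, 0.2]
finger_gap: 0.0554
gripper_force: 0.0
clock: 26.35
tool_pos: [0.5006, 0.2592, 0.3803]
orientation: [-0.596, 3.084, 0.0]
force: [-0.2, 0.3, 0.5]
finger_gap: 0.0553
gripper_force: 0.0
clock: 26.72
tool_pos: [0.5004, 0.2592, 0.4032]
orientation: [0.596, -3.084, 0.0]
force: [0.2, 0.4, -0.8]
finger_gap: 0.0555
gripper_force: 0.0
-100.5497883359016 87.97743440940833
-70 -79.0 76.9 | -65 -68.5 67.4 | -60 -65.2 65.1 | -55 -63.8 63.8 | -50 -73.5 72.5 | -45 -73.3 72.9 | -40 -73.8 72.8 | -35 -73.6 72.5 | -30 -73.3 72.2 | -25 -73.8 72.8 | -20 -77.2 76.1 | -15 -77.1 76.0 | -10 -77.5 76.5 | -5 -77.4 76.2 | 0 -77.0 75.9 | 5 -77.5 76.4 | 10 -77.3 76.1 | 15 -76.9 75.8 | 20 -73.7 72.5 | 25 -68.7 67.5 | 30 -64.7 63.5 | 35 -64.3 63.2 | 40 -74.0 71.9 | 45 -73.8 72.5 | 50 -74.0 72.3 | 55 -74.0 72.5 | 60 -73.6 72.4 | 65 -73.3 72.1 | 70 -73.8 72.5 | 75 -73.4 72.2 | 80 -73.0 71.8 | 85 -70.0 68.8 | 
end [(-65, np.float64(87.1)), (-50, np.float64(87.9)), (-35, np.float64(88.0)), (-20, np.float64(88.0)), (-
[... 413 characters left out ...]
.055), 'gripper_force': np.float64(0.0)}
0.012 ((-2.2425765991210938, -1.1069622039794922), (37.366825103759766, 110.29863739013672), 89.9814682006836)
-57 -18.6 17.6 | -49 -19.7 17.5 | -41 -19.6 17.4 | -33 -19.4 17.2 | -25 -19.3 17.1 | -17 -19.2 17.0 | -9 -17.9 16.9 | -1 -17.8 14.5 | 7 -18.9 16.7 | 15 -18.8 16.6 | 23 -19.8 17.6 | 31 -19.7 17.5 | 39 -19.6 17.4 | 47 -19.4 17.2 | 0.054 ((6.422279357910156, -1.0673198699951172), (33.010520935058594, 97.4397964477539), 89.98147583007812)
-42 -17.5 15.4 | -34 -17.4 15.3 | -26 -17.3 15.2 | -18 -17.2 15.1 | -10 -17.1 12.9 | -2 -16.0 14.9 | 6 -15.9 12.7 | 14 -16.8 14.6 | 22 -17.6 14.5 | 30 -17.6 15.4 | 38 -17.4 15.3 | 46 -17.3 15.2 | 54 -17.2 14.1 |
```

View pics/w4.png

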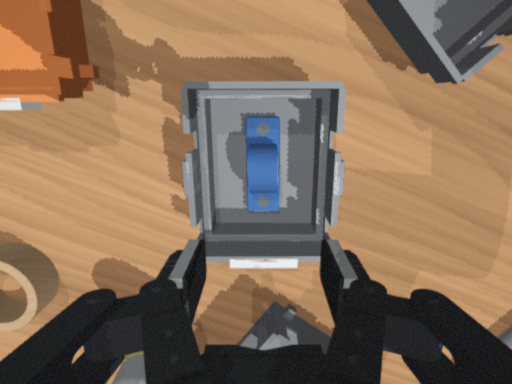

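Bearing lies flat and central in the grey tote (blue at cols 247–280, rows 117–212). Now hover the orange tote with the tool half-turned, so calibration bias cancels at placing.

```bash
python3 -m pendant '[[0.32,-0.5,0,0,0,0],[0.63,-1,0,0,0,0],[0.63,-1,0,0,0,0],[0.63,-1,0,0,0,0],[0.63,-1,0,0,0,0],[0.63,-1,0,0,0,0],[0.63,-1,0,0,0,0],[0.63,-1,0,0,0,0]]' 0.45 && python3 -m pendant '[[0.63,-1,0,0,0,0],[0.63,-1,0,0,0,0],[0.3,-0.5,0,0,0,0],[0,0,0,0,0,1],[0,0,0,0,0,1],[0,0,0,0,0,1],[0,0,0,0,0,1],[0,0,0,0,0,1]]' && python3 -m pendant '[[0,0,0,0,0,1],[0,0,0,0,0,1],[0,0,0,0,0,1],[0,0,0,0,0,1],[0,0,0,0,0,1],[0,0,0,0,0,1],[0,0,0,0,0,1],[0,0,0,0,0,1]]' && python3 -m pendant '[[0,0,0,0,0,1],[0,0,0,0,0,1],[0,0,0,0,0,1],[0,0,0,0,0,1],[0,0,0,0,0,1],[0,0,0,0,0,0],[0,0,0,0,0,0]]' && python3 om.py 0.078
python3 - <<'E'
from h import *
o=st();cv2.imwrite("pics/w5.png",read_camera("wrist"))
E
```

```text
clock: 27.82
tool_pos: [0.4601, 0.0397, 0.4032]
orientation: [0.596, -3.083, -0.0]
force: [-0.6, 0.5, 0.0]
finger_gap: 0.0389
gripper_force: 0.0
clock: 28.82
tool_pos: [0.4478, -0.0312, 0.4034]
orientation: [-0.771, -3.045, -0.0]
force: [0.7, 0.1, -0.4]
finger_gap: 0.0385
gripper_force: 0.0
clock: 29.82
tool_pos: [0.4479, -0.0312, 0.4034]
orientation: [-2.548, -1.837, 0.0]
force: [0.2, -0.7, -0.6]
finger_gap: 0.0384
gripper_force: 0.0
clock: 30.7
tool_pos: [0.448, -0.0313, 0.4036]
orientation: [-3.083, -0.602, 0.0]
force: [0.9, 0.3, -0.5]
finger_gap: 0.0383
gripper_force: 0.0
x max(-x end) 86.02318821378674
-79 -39.0 76.1 | -74 -70.5 77.9 | -69 -70.3 77.8 | -64 -70.8 76.4 | -59 -70.7 75.9 | -54 -70.3 75.7 | -49 -70.0 75.4 | -44 -69.7 74.1 | -39 -63.4 67.8 | -34 -62.0 66.5 | -29 -70.5 75.8 | -24 -70.4 75.7 | -19 -74.6 79.2 | -14 -74.6 79.6 | -9 -74.2 79.5 | -4 -73.9 79.8 | 1 -74.3 79.7 | 6 -74.1 79.3 | 11 -73.8 79.0 | 16 -72.5 77.7 | 21 -70.3 76.4 | 26 -69.9 76.0 | 31 -70.4 76.3 | 36 -70.1 76.2 | 41 -70.5 75.8 | 46 -70.4 75.5 | 51 -61.7 66.9 | 56 -61.5 66.5 | 61 -69.0 75.8 | 66 -69.9 75.8 | 71 -70.4 75.4 | 76 -70.0 75.0 | 81 -67.0 72.7 | 86 39.9 71.6 | 
end edge by y: [(-70, np.float64(86.0)), (-55, np.float64(86.0)), (-40, np.float64(86.0)), (-25, np.float64(81.8)), (-10, np.float64(81.8)), (5, np.float64(81.8)), (20, np.float64(81.8)), (35, np.float64(86.0)), (50, np.float64(86.0))]
{'clock': np.float64(30.75), 'qpos': array([-0.319,  0.075,  1.762,  0.   ,  1.305,  0.867]), 'tool_pos': array([ 0.448, -0.031,  0.404]), 'orientation': array([-3.083, -0.601,  0.   ]), 'force': array([-0.21 , -0.264,  0.055]), 'finger_gap': np.float64(0.039), 'gripper_force': np.float64(0.0)}
```

View pics/w5.png

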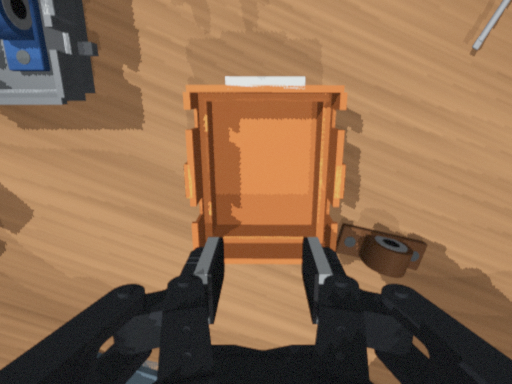

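Tote unchanged; block to grasp on the left at (191,182), card at (265,81), the brown bearing is near the right side so I use the left block.

```bash
python3 -m pendant '[[-0.08,-0.78,0,0,0,0],[0,-1,0,0,0,0],[0,-1,0.3,0,0,0],[0,0,1,0,0,0],[0,0,1,0,0,0],[0,0,1,0,0,0],[0,0,1,0,0,0],[0,0,1,0,0,0]]' && python3 -m pendant '[[0,0,1,0,0,0],[0,0,0.7,0,0,0],[0,0,0.3,0,0,0],[0,0,0,0,0,0]]' && python3 -m pendant '[[0,0,0,0,0,0],[0,0,0,0,0,0],[0,0,0,0,0,0],[0,0,0,0,0,0],[0,0,0,0,0,0]]' 0 70 && python3 -m pendant '[[0,0,-0.4,0,0,0],[0,0,-0.6,0,0,0],[0,0,-1,0,0,0],[0,0,-1,0,0,0],[0,0,-1,0,0,0],[0,0,-1,0,0,0],[0,0,-1,0,0,0],[0,0,-1,0,0,0]]'
```

```text
clock: 31.8
tool_pos: [0.4195, 0.0334, 0.2706]
orientation: [-3.084, -0.598, -0.0]
force: [-0.5, 0.5, -0.5]
finger_gap: 0.0382
gripper_force: 0.0
clock: 32.3
tool_pos: [0.42, 0.0329, 0.2212]
orientation: [-3.084, -0.597, 0.001]
force: [-0.2, 0.1, -0.0]
finger_gap: 0.0384
gripper_force: 0.0
clock: 32.92
tool_pos: [0.4206, 0.0325, 0.2221]
orientation: [3.084, 0.596, 0.002]
force: [-0.8, 2.1, 6.6]
finger_gap: 0.0087
gripper_force: 69.0
clock: 33.92
tool_pos: [0.4198, 0.0325, 0.3973]
orientation: [-3.084, -0.596, 0.001]
force: [0.7, -0.1, -3.3]
finger_gap: 0.0091
gripper_force: 68.6
```

```bash
python3 -m pendant '[[0,0,-1,0,0,0],[0.4,-0.26,-1,0,0,0],[0.9,-0.61,0,0,0,0],[0.9,-0.61,0,0,0,0],[0.9,-0.61,0,0,0,0],[0.9,-0.61,0,0,0,0],[0.9,-0.61,0,0,0,0],[0.9,-0.61,0,0,0,0]]' && python3 -m pendant '[[0.6,-0.38,0,0,0,0],[0,0,0,0,0,-0.5],[0,0,0,0,0,-1],[0,0,0,0,0,-1],[0,0,0,0,0,-1],[0,0,0,0,0,-1],[0,0,0,0,0,-1],[0,0,0,0,0,-1]]' && python3 -m pendant '[[0,0,0,0,0,-1],[0,0,0,0,0,-1],[0,0,0,0,0,-1],[0,0,0,0,0,-1],[0,0,0,0,0,-1],[0,0,0,0,0,-1],[0,0,0,0,0,-1],[0,0,0,0,0,-1]]' && python3 -m pendant '[[0,0,0,0,0,-1],[0,0,0,0,0,-1],[0,0,0,0,0,-1],[0,0,0,0,0,-0.5],[0,0,0,0,0,0],[0,0,0,0,0,0]]'
```

```text
clock: 34.92
tool_pos: [0.5184, 0.1781, 0.4463]
orientation: [-3.084, -0.596, 0.001]
force: [0.5, -0.6, -1.6]
finger_gap: 0.009
gripper_force: 68.4
clock: 35.92
tool_pos: [0.5285, 0.1915, 0.4462]
orientation: [-2.275, -2.166, 0.002]
force: [-0.0, -0.2, -3.2]
finger_gap: 0.009
gripper_force: 68.5
clock: 36.92
tool_pos: [0.5285, 0.1914, 0.4463]
orientation: [-0.35, -3.121, 0.001]
force: [-0.3, -0.7, -2.8]
finger_gap: 0.0091
gripper_force: 68.5
clock: 37.67
tool_pos: [0.5286, 0.1917, 0.4463]
orientation: [0.594, -3.085, 0.0]
force: [0.9, 0.0, -3.3]
finger_gap: 0.0091
gripper_force: 68.5
```

```bash
python3 -m pendant '[[0,0,0.6,0,0,0],[0,0,1,0,0,0],[0,0,1,0,0,0],[0,0,1,0,0,0],[0,0,1,0,0,0],[0,0,0.6,0,0,0],[0,0,0.2,0,0,0],[0,0,0,0,0,0]]'
python3 - <<'E'
from h import *
a=cv2.resize(read_camera("side")[120:240,170:320],(750,600),interpolation=cv2.INTER_CUBIC)
b=read_camera("wrist")
cv2.imwrite("pics/s6.png",np.hstack([cv2.resize(a,(400,300)),cv2.resize(b,(400,300))]))
E
```

```text
clock: 38.67
tool_pos: [0.5289, 0.1919, 0.3113]
orientation: [-0.596, 3.084, 0.0]
force: [0.2, -0.2, -1.7]
finger_gap: 0.0093
gripper_force: 68.6
```

View pics/s6.png

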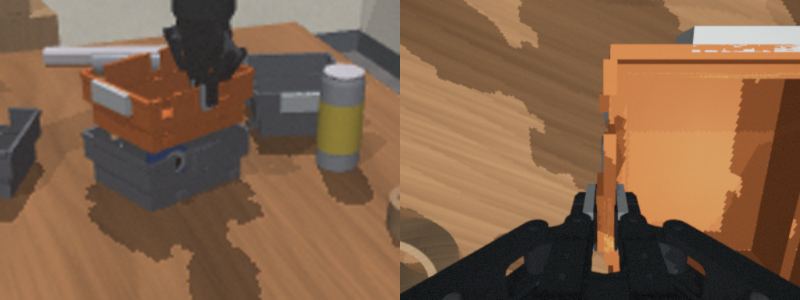

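Orange tote hovers aligned over the grey with its card at the opposite end (left image at (110,95)), the bearing visible under it through a notch. Lower gently.

```bash
python3 -m pendant '[[0,0,0.2,0,0,0],[0,0,0.2,0,0,0],[0,0,0.1,0,0,0],[0,0,0,0,0,0]]' && python3 -m pendant '[[0,0,0.1,0,0,0],[0,0,0.1,0,0,0],[0,0,0,0,0,0]]' && python3 -m pendant '[[0,0,0.08,0,0,0],[0,0,0,0,0,0]]'
```

```text
clock: 39.28
tool_pos: [0.5286, 0.1918, 0.2984]
orientation: [0.596, -3.084, -0.0]
force: [0.7, 0.2, -2.0]
finger_gap: 0.009
gripper_force: 68.5
clock: 39.65
tool_pos: [0.5286, 0.1918, 0.2934]
orientation: [0.596, -3.084, -0.0]
force: [-0.1, -0.2, -3.4]
finger_gap: 0.0089
gripper_force: 68.5
clock: 39.9
tool_pos: [0.5286, 0.1918, 0.2916]
orientation: [0.596, -3.084, -0.0]
force: [0.4, -0.2, -2.2]
finger_gap: 0.009
gripper_force: 68.5
```

```bash
python3 -m pendant '[[0,0,0.06,0,0,0],[0,0,0,0,0,0]]' && python3 -m pendant '[[0,0,0.06,0,0,0],[0,0,0,0,0,0]]'&& python3 -m pendant '[[0,0,0.04,0,0,0],[0,0,0,0,0,0]]'
```

```text
clock: 40.15
tool_pos: [0.5288, 0.1918, 0.2903]
orientation: [-0.596, 3.084, 0.0]
force: [0.8, -0.5, -2.4]
finger_gap: 0.0092
gripper_force: 68.6
clock: 40.4
tool_pos: [0.5287, 0.1918, 0.2901]
orientation: [-0.596, 3.083, -0.0]
force: [-3.1, -0.8, 6.6]
finger_gap: 0.009
gripper_force: 69.9
clock: 40.65
tool_pos: [0.5287, 0.1918, 0.29]
orientation: [-0.596, 3.083, -0.0]
force: [-4.6, -1.9, 12.8]
finger_gap: 0.0086
gripper_force: 70.9
```

```bash
python3 -m pendant '[[0,0,-0.06,0,0,0],[0,0,0,0,0,0]]' && python3 -m pendant '[[0,0,0,0,0,0],[0,0,0,0,0,0],[0,0,0,0,0,0],[0,0,0,0,0,0]]' 0.45 && python3 -m pendant '[[0,0,-0.4,0,0,0],[0,0,-0.8,0,0,0],[0,0,-1,0,0,0],[0,0,-1,0,0,0],[0,0,-1,0,0,0],[0,0.9,-1,0,0,0],[0,1,-0.9,0,0,0],[0,1,0,0,0,0]]' && python3 -m pendant '[[0,0,0,0,0,0],[0,0,0,0,0,0]]' && python3 om.py 0.146
python3 - <<'E'
from h import *
o=st();a=read_camera("side")[120:240,170:320];b=read_camera("wrist")
cv2.imwrite("pics/s7.png",np.hstack([cv2.resize(a,(400,300),interpolation=2),cv2.resize(b,(400,300))]))
E
```

```text
clock: 40.9
tool_pos: [0.5288, 0.1919, 0.2901]
orientation: [-0.596, 3.083, -0.0]
force: [-1.4, -1.4, 6.5]
finger_gap: 0.0088
gripper_force: 70.0
clock: 41.4
tool_pos: [0.5287, 0.1918, 0.289]
orientation: [0.596, -3.084, -0.0]
force: [0.3, 0.2, 0.2]
finger_gap: 0.0386
gripper_force: 0.0
clock: 42.4
tool_pos: [0.5016, 0.2598, 0.4449]
orientation: [-0.595, 3.079, 0.001]
force: [-0.1, 0.4, -0.1]
finger_gap: 0.0384
gripper_force: 0.0
clock: 42.65
tool_pos: [0.5017, 0.2588, 0.4418]
orientation: [-0.597, 3.084, -0.001]
force: [0.4, -0.6, 0.5]
finger_gap: 0.0383
gripper_force: 0.0
x max(-x end) 84.9017605177461
-81 -37.2 35.2 | -76 -73.3 35.0 | -71 -74.1 71.2 | -66 -73.8 71.7 | -61 -74.0 72.0 | -56 -74.0 71.9 | -51 -73.6 71.6 | -46 -73.3 71.2 | -41 -67.5 65.4 | -36 -64.5 62.4 | -31 -73.7 71.6 | -26 -73.6 71.5 | -21 -77.4 75.5 | -16 -77.3 75.8 | -11 -77.7 75.7 | -6 -78.1 75.8 | -1 -77.8 75.8 | 4 -78.0 75.4 | 9 -77.9 75.8 | 14 -76.6 73.7 | 19 -74.4 71.7 | 24 -74.2 71.8 | 29 -74.5 71.7 | 34 -74.2 71.3 | 39 -74.4 71.8 | 44 -74.2 71.4 | 49 -64.6 61.9 | 54 -64.4 62.2 | 59 -64.7 62.0 | 64 -74.3 72.0 | 69 -74.5 71.8 | 74 -74.2 72.0 | 79 -71.4 69.3 | 84 -71.1 68.2 | 
end edge by y: [(-70, np.float64(84.9)), (-55, np.float64(84.9)), (-40, np.float64(84.9)), (-25, np.float64(81.1)), (-10, np.float64(81.1)), (5, np.float64(81.1)), (20, np.float64(84.1)), (35, np.float64(84.9)), (50, np.float64(84.9))]
{'clock': np.float64(42.7), 'qpos': array([ 0.278,  0.263,  1.438, -0.   ,  1.44 , -1.674]), 'tool_pos': array([0.502, 0.259, 0.442]), 'orientation': array([ 5.960e-01, -3.084e+00,  1.000e-03]), 'force': array([-0.252, -0.513,  0.082]), 'finger_gap': np.float64(0.039), 'gripper_force': np.float64(0.0)}
```

View pics/s7.png

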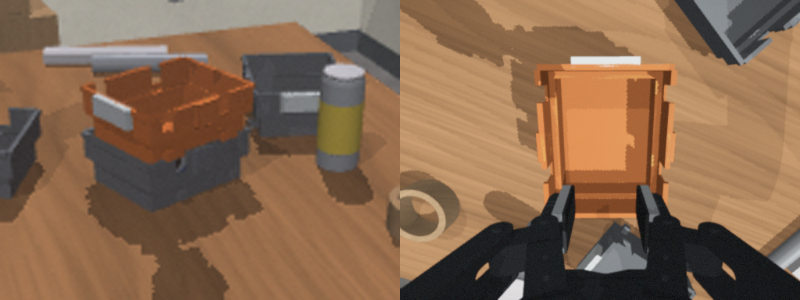

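The orange tote sits level and centred (within ~3 mm) on the grey rim, card at the opposite end, gripper clear.

```bash
python3 -c "from cell import robot;print(robot.hand_in())"
```

```text
the job is handed in; nothing more can be done
None
```

The job was handed in at about 43 s of the 72 s limit (the verdict isn't shown to me): the bearing lies flat in the grey tote, and the empty orange tote rests level on its rim, turned end for end, about 3 mm off centre by the last wrist-camera measurement, with the gripper clear.

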